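# Lower the press bar over the rod of the glue press

### The arm

A 6-joint arm with a two-finger parallel gripper is mounted at the origin on the work surface. World frame = base frame: x ahead of the robot, y to its left, z up, the work surface at z = 0. Lengths are in m, angles in rad, forces in N, time in s.
With the tool pointing down it reaches from about 0.3 to 0.875 m from the base axis. Payload 6.4 kg.
Tool frame: the origin (TCP) lies between the finger pads; the fingertips stand 19 mm ahead of it and the grasp point (between the pads) is the TCP (ctrl.tips_ahead is the z of the fingertips in the tool frame, in m); z points along the fingers, y is the line along which they close (so a half turn about z gives the same grasp; the last joint's range is limited). The gripper opens to 85 mm and grips with 20 to 120 N. Pads are 22 mm wide; open, the fingers measure 114 mm over their backs; the gripper's body (76 mm by 85 mm) begins 54 mm behind the grasp point. The pads swing forward as they close: fully open they stand 13 mm farther back than shut.
Start: joints at [-1.364, 0.181, 1.607, -0, 1.354, -0.206], TCP at [0.231, -0.527, 0.25] pointing down, gripper open.
Joint ranges: [-2.99, 2.99], [-0.89, 2.07], [0.3, 2.58], [-1.14, 4.28], [0, 2.63], [-3.12, 3.12]. Speed limits (rad/s): [2.57, 2.57, 3.01, 3.14, 3.14, 3.14].

### API

Orientations are given as a unit quaternion [w, x, y, z].
In Python, from bench import readout, vision, ctrl gives the robot as it stands.
- The arm moves only by the tool play_rows, never from a script. Its arguments are lists of equal length, an entry for each row: "xyz": the shift along the tool's x, y, z in mm, a list of three; "rot": the turn, a rotation vector about the tool's x, y, z in rad, a list of three; "grip": the opening, from 0 (shut) to 1 (fully open). In form: {"xyz": [[x, y, z], ...], "rot": [[rx, ry, rz], ...], "grip": [grip, ...]}. A call has exactly 10 rows; each row is the pose to reach, as a shift and turn from the pose commanded when the call began, along the tool's axes at that moment; what a row does not reach only later rows make up. A row lasts 1/8 s, in which the tool goes at most 62.5 mm and 10.7 degrees, less where a joint would pass 70% of its speed; a pose out of reach is approached as far as the arm can. A call with a gripper value outside its range is refused whole. The fingers move at their own pace and stop on an object; the grip force is fixed at half the most. Time passes only in rows, so rows that repeat a pose let the fingers close, or fill a call up. It gives the time, the measured TCP pose, the force, the opening and the grip force at its end, in the units of the state.
- readout.get_obs(): the state, without advancing time (a new reading comes with each control period).
- vision.camera(name): name is "scene" or "top" or "wrist"; returns a dict with "color" (384x512x3 uint8, red, green, blue), "depth" (384x512 float32, m along the optical axis (not along the pixel's ray), 0 where there is no reading), "camera_matrix" (3x3 intrinsics, pixels), "extrinsics" (4x4, takes a point from camera to world coordinates); the wrist camera has in their place "hand_eye" (4x4, takes a point from camera to tool coordinates, whose origin is the TCP and whose axes are the flange's). Camera axes: x right, y down, z forward; pixel columns grow to the right and rows downward; lengths in m; the calibration is good to about 2 mm. A picture is of the moment at which its call begins: read the wrist's pose just before it.
- ctrl.hand_in(): hands the job in; it is judged then, once.
The state is a dict: "time_s": time; "q": joint angles; "dq": joint speeds; "joint_efforts": joint torques, N m; "eef_pos": TCP position; "eef_rot": TCP orientation; "wrist_force": force on the tool from outside, world axes, zero at the start; "torque": the same for the moment, N m; "opening": opening from 0.0 (shut) to 1.0 (fully open); "grasp_force": force on a finger pad.
Only numpy, scipy, OpenCV 4.12 (cv2) and the standard library are available. Lean on these libraries where they do the work, as an engineer would, in place of code of your own. Each camera call takes 0.05 s, during which the arm holds its last target. There are 200 camera calls.

### The job

Pick up the drilled press bar by its blue grip block and lower it, kept level, over the tall steel rod of the glue press until it lies flat on the striped blank, lined up along it. Lower it all the way rather than dropping it, then let go; leave the solid bar and the glue bottle where they are.

Things in the scene. Friction and masses are not known exactly. Their poses are not given: they have to be found in the camera images.
- drilled_bar: Brown wooden bar 220 x 64 x 18 mm, lying flat, with a 34 mm hole through it near one end. Origin: hole axis, underside; x along the bar (it ends 35 mm to +x, 185 mm to -x), z up. On top a blue grip block, 40 mm along x, 30 mm along y, its top 60 mm above the underside, centred on the bar's width 80 mm from the origin to -x, near the balance point. About 190 g.
- solid_bar: Bystander: the same wooden bar with the same blue grip block but no hole, lying flat. Origin and axes at the same place as on the drilled bar (underside, 80 mm to +x of the grip block). Not to be moved.
- press: Fixed plywood bed 90 mm wide with a vertical steel rod, 14 mm across, tip 169 mm above bench. Origin: rod axis at bench height; z up; bed spans 60 mm to +x, 240 mm to -x. A red disc (60 mm) round the rod's foot and a striped blank (fixed, 50 to 170 mm to -x, 56 wide) have tops 40 mm above bench. Seated, the drilled bar lies on both, x along this x, grip block over the blank.
- glue_bottle: Bystander: yellow glue bottle with an orange cap, 64 mm in diameter, 170 mm tall, standing to one side. Origin: centre of its underside. Not to be moved.
Things that resemble listed ones, but are neither listed nor needed, are in the scene too. What is shaped like the drilled_bar but green or turquoise is not meant.

How it is judged:
By the outcome, as a careful person would: the job done as asked, in the order asked, and still so for the second after the job is handed in, with the robot touching nothing.
It also fails if it takes over 42 s, if anything falls off the work surface, if the arm or the gripper's body presses on something with over 40 N, if the wrist force passes 120 N, or if a joint passes its speed limit or range.

## Working session

There is one attempt and no reset: what is moved stays moved. The work goes in short steps, Python scripts to look and compute and a tool call to move; the robot and the scene stay as the last step left them, time stands still between calls to the robot, and variables do not carry over. Pictures are saved under pics/ and viewed, at most 10 in all, crops included, and the job is handed in when it is done.

Besides the shell and the picture viewer there is one more tool, called after "Request:" by a JSON object that holds its "api" and its "payload", one argument or row to a line. play_rows: Moves the arm, as the interface text tells. Its arguments: {"type":"object","properties":{"xyz":{"type":"array","items":{"type":"array","items":{"type":"number"}}},"rot":{"type":"array","items":{"type":"array","items":{"type":"number"}}},"grip":{"type":"array","items":{"type":"number"}}},"required":["xyz","rot","grip"]}

```bash
mkdir -p pics; ls
cat > h.py <<'E'
import numpy as np, cv2
from bench import readout, vision, ctrl
from scipy.spatial.transform import Rotation as R
def ray(c,T,px,z):
    K=c["camera_matrix"]; d=np.linalg.solve(K,np.r_[np.array(px,float),1]); d=T[:3,:3]@d; o=T[:3,3]
    return o+d*(z-o[2])/d[2]
def cloud(c,T):
    K=c["camera_matrix"]; v,u=np.mgrid[:384,:512]; D=c["depth"]
    P=np.stack([(u-K[0,2])/K[0,0]*D,(v-K[1,2])/K[1,1]*D,D],-1)
    return P@T[:3,:3].T+T[:3,3]
def save(n,im): cv2.imwrite(f"pics/{n}.png",im[...,::-1])
def tool():
    o=readout.get_obs(); q=o["eef_rot"]; T=np.eye(4); T[:3,:3]=R.from_quat([q[1],q[2],q[3],q[0]]).as_matrix(); T[:3,3]=o["eef_pos"]; return T
E
python3 - <<'E'
from h import *
a=vision.camera("top");b=vision.camera("scene")
np.savez("v0.npz",a=a,b=b)
save("top0",a["color"]);save("scene0",b["color"])
print(readout.get_obs()); print(a["extrinsics"],b["extrinsics"],a["camera_matrix"])
E
```

```text
pics
{'time_s': 0.1, 'q': array([-1.36432467e+00,  1.81500966e-01,  1.60791709e+00, -2.40636081e-05,
        1.35380236e+00, -2.06287374e-01]), 'dq': array([-3.77679715e-04, -1.49395886e-03, -3.46214595e-03, -7.17270949e-04,
       -1.56154069e-03, -5.52275705e-05]), 'joint_efforts': array([ 3.43582315e-04, -4.45874476e+01, -3.52240062e+01, -2.64257915e-04,
        4.15692368e-03, -7.64932736e-06]), 'eef_pos': array([ 0.23057094, -0.52622756,  0.24945059]), 'eef_rot': array([-8.13876433e-04,  9.78778372e-01,  2.04920072e-01, -1.18225260e-05]), 'wrist_force': array([0.64225048, 0.48949029, 0.13359652]), 'torque': array([-0.02183218,  0.02306305, -0.02809615]), 'grasp_force': 0.0, 'opening': 0.9977745417944676}
[[ 0.00254559 -0.98384058  0.17902859  0.1490047 ]
 [-0.99997776 -0.00360788 -0.0056083   0.09027237]
 [ 0.00616359 -0.17901033 -0.98382789  1.5115319 ]
 [ 0.          0.          0.          1.        ]] [[ 0.31206118  0.59226587 -0.74285864  1.22770359]
 [ 0.94990506 -0.20871772  0.23263122 -0.17312222]
 [-0.01726823 -0.77824035 -0.62772905  0.72226072]
 [ 0.          0.          0.          1.        ]] [[473.78319197   0.         250.59200704]
 [  0.         473.78319197 183.9372805 ]
 [  0.           0.           1.        ]]
```

View pics/top0.png

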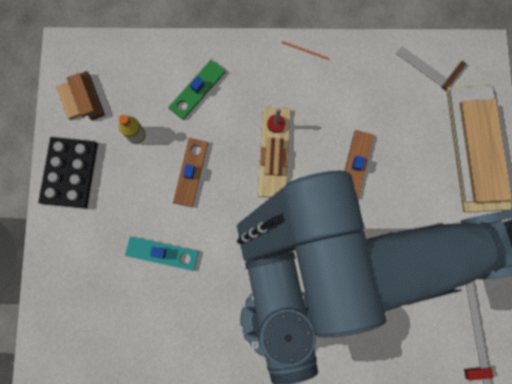

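View pics/scene0.png

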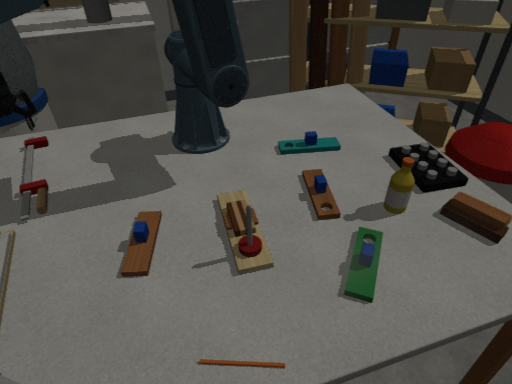

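The top view shows five bar-like things:

| Object | Top-view pixel | Scene-view pixel | Fits? |
|---|---|---|---|
| Brown with hole | (191,172), hole (197,150) | (320,190) | Yes: brown and drilled |
| Brown without hole | (358,163) | (142,240) | No: solid bar |
| Green | (197,88) | – | No: wrong colour |
| Turquoise | (162,253) | – | No: wrong colour |
| Block pair | (80,95) | – | No: not a bar |

The press rod is at about (276,123) and the bottle at (128,125). I'll confirm with one crop and measure at the same time.

Run:
```python
from h import *
f=np.load("v0.npz",allow_pickle=True);a=f["a"].item();b=f["b"].item()
save("crop",np.vstack([cv2.resize(a["color"][95:215,140:390],(750,360),interpolation=3)[:, :],cv2.resize(b["color"][160:280,110:360],(480,230),interpolation=3) if 0 else cv2.resize(b["color"][165:240,110:360],(750,225),interpolation=3)]))
def blob(c,roi,kind):
    x0,x1,y0,y1=roi; h=cv2.cvtColor(c["color"],cv2.COLOR_RGB2HSV); 
    m=cv2.inRange(h,(105,120,40),(130,255,255)) if kind=="blue" else (cv2.inRange(h,(0,70,40),(16,255,255))|cv2.inRange(h,(172,70,40),(180,255,255)))
    z=np.zeros_like(m); z[y0:y1,x0:x1]=m[y0:y1,x0:x1]; return z>0
def tri(pa,pb):
    A=[];B=[]
    M=np.zeros((3,3));v=np.zeros(3);L=[]
    for c,p in((a,pa),(b,pb)):
        T=c["extrinsics"];d=T[:3,:3]@np.linalg.solve(c["camera_matrix"],np.r_[p,1.]);d/=np.linalg.norm(d);Q=np.eye(3)-np.outer(d,d);M+=Q;v+=Q@T[:3,3];L.append((Q,T[:3,3]))
    X=np.linalg.solve(M,v);return X,[np.linalg.norm(Q@(X-o)) for Q,o in L]
cen={}
for n,c,roi in(("top",a,(170,215,130,215)),("scene",b,(295,350,160,225))):
    P=cloud(c,c["extrinsics"])
    m=blob(c,roi,"blue"); ys,xs=np.nonzero(m); cen[n]=(xs.mean(),ys.mean())
    q=P[m]; t=q[:,2]>np.percentile(q[:,2],90)-.008
    print(n,"blue",cen[n],m.sum(),"z",np.percentile(q[:,2],[5,50,95]),"topmean",q[t].mean(0))
    w=blob(c,roi,"w"); k=max(cv2.findContours(w.astype(np.uint8),0,2)[0],key=cv2.contourArea)
    box=cv2.boxPoints(cv2.minAreaRect(k)); zz=np.median(P[w][:,2])
    W=np.array([ray(c,c["extrinsics"],p,.018) for p in box]);print(" wood z",zz,"box",W[:,:2].round(3).tolist(),"ctr",W.mean(0)[:2],[np.linalg.norm(W[i]-W[i-1]).round(3) for i in range(4)])
print("tri block",tri(cen["top"],cen["scene"]))
# press
for n,c,roi in(("top",a,(255,300,100,205)),("scene",b,(210,280,185,275))):
    P=cloud(c,c["extrinsics"]);x0,x1,y0,y1=roi
    h=cv2.cvtColor(c["color"],cv2.COLOR_RGB2HSV)
    red=(cv2.inRange(h,(0,170,60),(6,255,255))|cv2.inRange(h,(172,170,60),(180,255,255)))>0
    z=np.zeros_like(red);z[y0:y1,x0:x1]=red[y0:y1,x0:x1];k=max(cv2.findContours(z.astype(np.uint8),0,2)[0],key=cv2.contourArea)
    e=cv2.minAreaRect(k);cv=cv2.convexHull(k);M=cv2.moments(cv);ctr=(M["m10"]/M["m00"],M["m01"]/M["m00"])
    print(n,"red",ctr,e,ray(c,c["extrinsics"],ctr,.04),"z",np.median(P[z][:,2])); cen[n]=ctr
    s=P[y0:y1,x0:x1];t=s[...,2]>.075
    t&=s[...,2]<.2
    print(" rod pts",t.sum(),s[t].mean(0) if t.any() else 0,s[t][:,2].max() if t.any() else 0)
    yel=cv2.inRange(h,(17,50,110),(32,255,255))>0
    z=np.zeros_like(yel);z[y0:y1,x0:x1]=yel[y0:y1,x0:x1];k=np.vstack([q for q in cv2.findContours(z.astype(np.uint8),0,2)[0] if cv2.contourArea(q)>10])
    W=np.array([ray(c,c["extrinsics"],p,np.median(P[z][:,2])) for p in cv2.boxPoints(cv2.minAreaRect(k))]);print(" bed z",np.median(P[z][:,2]),W[:,:2].round(3).tolist())
print("tri red",tri(cen["top"],cen["scene"]))
```

```text
top blue (np.float64(188.61467889908258), np.float64(171.0183486238532)) 109 z [0.04829788 0.06085943 0.0654735 ] topmean [0.4552315  0.27660523 0.06173715]
 wood z 0.018417786519641877 box [[0.361, 0.329], [0.576, 0.285], [0.56, 0.222], [0.347, 0.267]] ctr [0.46088982 0.27570968] [np.float64(0.064), np.float64(0.219), np.float64(0.066), np.float64(0.218)]
scene blue (np.float64(320.90909090909093), np.float64(182.12121212121212)) 132 z [0.02503728 0.05893976 0.06215068] topmean [0.47147958 0.27193101 0.06737537]
 wood z 0.018302830319283925 box [[0.352, 0.264], [0.335, 0.35], [0.59, 0.283], [0.598, 0.213]] ctr [0.46873194 0.27757856] [np.float64(0.252), np.float64(0.088), np.float64(0.264), np.float64(0.071)]
tri block (array([0.45782871, 0.28015061, 0.04386922]), [np.float64(0.0023318629325944622), np.float64(0.002331862932594332)])
top red (275.63996316758744, 123.47421731123389) ((275.54998779296875, 123.6500015258789), (15.414929389953613, 14.424979209899902), 8.13010311126709) [0.61577166 0.00140567 0.04      ] z 0.04015323227915979
 rod pts 55 [0.61668339 0.00199706 0.13299596] 0.17377332930519596
 bed z 0.021217535884942906 [[0.382, 0.06], [0.68, 0.043], [0.675, -0.049], [0.377, -0.028]]
scene red (251.6025, 244.50583333333333) ((251.7637939453125, 245.58447265625), (13.036290168762207, 19.789321899414062), 49.76364517211914) [0.62833922 0.00536347 0.04      ] z 0.040290740306038186
 rod pts 170 [6.25274154e-01 3.81342088e-04 1.23893635e-01] 0.1699238582268674
 bed z 0.020555073009095426 [[0.381, -0.026], [0.369, 0.083], [0.683, 0.042], [0.685, -0.043]]
tri red (array([0.619578  , 0.00427727, 0.03099007]), [np.float64(0.0035437911234043927), np.float64(0.003543791123404408)])
```

View pics/crop.png

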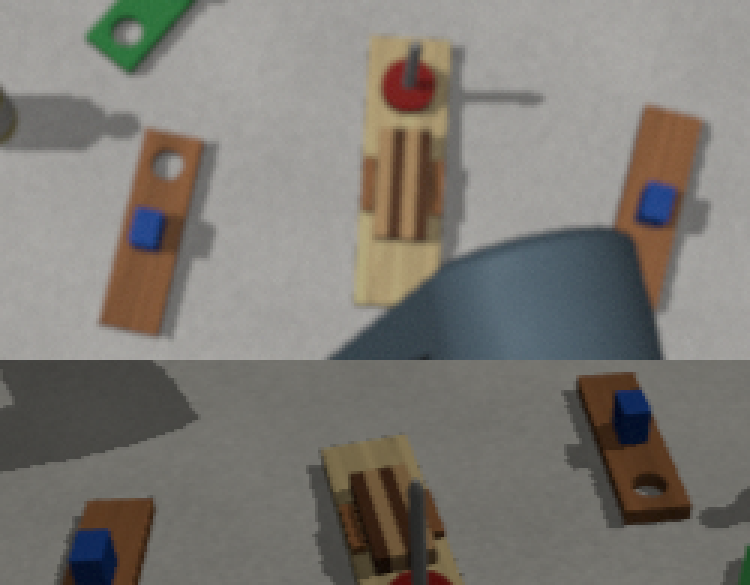

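The crop confirms it. The left brown bar has the hole (168,163) and grip block (148,230), and the right one has no hole. Measured values:

- **Drilled bar:** block centre about (0.456, 0.277), top about 0.06, yaw −0.205.
- **Press:** rod about (0.617, 0.002), yaw about −0.064.

Now I'll move over the bar at a safe height.

Request:
{"api": "play_rows", "payload": {
  "xyz": [
    [38, -46, 0],
    [76, -92, 0],
    [113, -138, 0],
    [151, -184, 0],
    [189, -230, 0],
    [227, -276, 0],
    [264, -322, 0],
    [302, -368, 0],
    [340, -414, 0],
    [378, -460, 0]
  ],
  "rot": [
    [0, 0, 0.062],
    [0, 0, 0.124],
    [0, 0, 0.186],
    [0, 0, 0.248],
    [0, 0, 0.31],
    [0, 0, 0.372],
    [0, 0, 0.434],
    [0, 0, 0.496],
    [0, 0, 0.558],
    [0, 0, 0.618]
  ],
  "grip": [1, 1, 1, 1, 1, 1, 1, 1, 1, 1]
}}

```text
time_s: 1.35
eef_pos: [0.3925, 0.0483, 0.2504]
eef_rot: [0.0, 0.995, -0.103, 0.0]
wrist_force: [1.3, -0.5, 0.4]
opening: 1.002
grasp_force: 0.0
```

Run:
```python
from h import *
T=tool(); c=vision.camera("wrist"); np.savez("w1.npz",c=c,T=T); save("w1",c["color"])
print(c["hand_eye"],c["camera_matrix"],T)
```

```text
[[-1.16147960e-03 -9.44726494e-01 -3.27857441e-01  8.55802239e-02]
 [ 9.99999261e-01 -9.79517745e-04 -7.20137299e-04  3.99629011e-04]
 [ 3.59190605e-04 -3.27858035e-01  9.44726934e-01 -1.24921086e-01]
 [ 0.00000000e+00  0.00000000e+00  0.00000000e+00  1.00000000e+00]] [[342.96309492   0.         257.64925626]
 [  0.         342.96309492 189.10034246]
 [  0.           0.           1.        ]] [[ 9.78604851e-01 -2.05746950e-01  8.59334645e-04  3.92482247e-01]
 [-2.05746778e-01 -9.78605223e-01 -2.84416936e-04  4.83003882e-02]
 [ 8.99467289e-04  1.01526459e-04 -9.99999590e-01  2.50393080e-01]
 [ 0.00000000e+00  0.00000000e+00  0.00000000e+00  1.00000000e+00]]
```

View pics/w1.png

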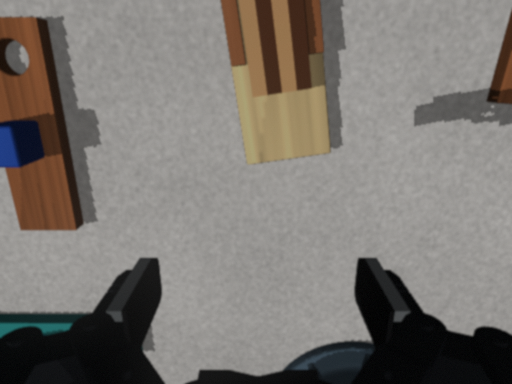

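Request:
{"api": "play_rows", "payload": {
  "xyz": [
    [2, -49, 0],
    [4, -98, 0],
    [6, -147, 0],
    [10, -190, 0],
    [16, -237, 0],
    [16, -237, 0],
    [16, -237, 0],
    [16, -237, 0],
    [16, -237, 0],
    [16, -237, 0]
  ],
  "rot": [
    [0, 0, 0],
    [0, 0, 0],
    [0, 0, 0],
    [0, 0, 0],
    [0, 0, 0],
    [0, 0, 0],
    [0, 0, 0],
    [0, 0, 0],
    [0, 0, 0],
    [0, 0, 0]
  ],
  "grip": [1, 1, 1, 1, 1, 1, 1, 1, 1, 1]
}}

```text
time_s: 2.65
eef_pos: [0.4564, 0.2745, 0.2505]
eef_rot: [-0.0, 0.995, -0.103, 0.0]
wrist_force: [0.1, -0.7, 0.3]
opening: 1.001
grasp_force: 0.0
```

The wrist view shows the near end of the press bed at (290,155) and the drilled bar at left, hole (15,57) and block (20,145). Now I'll take the fine measurement from above the bar.

```bash
cat > bar.py <<'E'
from h import *
T=tool(); c=vision.camera("wrist"); W=T@c["hand_eye"]; P=cloud(c,W); save("w2",c["color"])
np.savez("w2.npz",c=c,T=T)
h=cv2.cvtColor(c["color"],cv2.COLOR_RGB2HSV)
big=lambda m:max(cv2.findContours(m,0,2)[0],key=cv2.contourArea)
bl=cv2.inRange(h,(105,120,40),(130,255,255))
mk=np.zeros_like(bl);cv2.drawContours(mk,[big(bl)],-1,255,-1)
zt=np.percentile(P[mk>0][:,2],80);print("block top z",zt)
top=((mk>0)&(P[...,2]>zt-.006)).astype(np.uint8)
box=cv2.boxPoints(cv2.minAreaRect(big(top)))
B=np.array([ray(c,W,p,zt) for p in box]);print("top ctr",B.mean(0),"sides",np.linalg.norm(B-np.roll(B,1,0),axis=1).round(4), "px",box.mean(0))
wood=cv2.inRange(h,(0,70,40),(16,255,255))|cv2.inRange(h,(172,70,40),(180,255,255))
al=((np.abs(P[...,2]-.018)<.006)&(wood>0)).astype(np.uint8)
k=big(al); al[:]=0; cv2.drawContours(al,[k],-1,1,-1)
pts=P[(al>0)&(wood>0)]; print("wood top z",np.median(pts[:,2]))
G=np.array([ray(c,W,p[0],.018)[:2] for p in k],np.float32)*1000
r=cv2.minAreaRect(G);print("wood rect mm",r,cv2.boxPoints(r).round(1).tolist())
E
python3 bar.py
```

```text
block top z 0.06190232519742511
top ctr [0.46134037 0.27878141 0.06190233] sides [0.0288 0.0398 0.0277 0.0398] px [252.  161.5]
wood top z 0.019489557895226495
wood rect mm ((464.3848876953125, 278.17364501953125), (64.04141235351562, 218.7738494873047), 78.1255111694336) [[350.70001220703125, 269.29998779296875], [564.7999877929688, 224.3000030517578], [578.0, 287.0], [363.8999938964844, 332.0]]
```

```bash
sleep 1
```

```text
(no output)
```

View pics/w2.png

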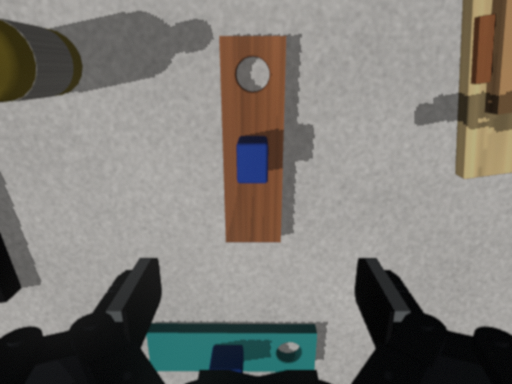

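The bar is centred under the gripper: hole (253,73), block (252,161). Block at (0.460, 0.279), top 0.062, yaw −0.207, and its sizes match. Descending.

Request:
{"api": "play_rows", "payload": {
  "xyz": [
    [1, -2, 40],
    [3, -5, 85],
    [3, -5, 130],
    [3, -5, 160],
    [3, -5, 180],
    [3, -5, 194],
    [3, -5, 204],
    [3, -5, 204],
    [3, -5, 204],
    [3, -5, 204]
  ],
  "rot": [
    [0, 0, 0],
    [0, 0, 0],
    [0, 0, 0],
    [0, 0, 0],
    [0, 0, 0],
    [0, 0, 0],
    [0, 0, 0],
    [0, 0, 0],
    [0, 0, 0],
    [0, 0, 0]
  ],
  "grip": [1, 1, 1, 1, 1, 1, 1, 1, 1, 1]
}}

```text
time_s: 3.95
eef_pos: [0.4609, 0.2796, 0.0471]
eef_rot: [-0.0, 0.995, -0.102, 0.001]
wrist_force: [-0.1, 0.2, 1.0]
opening: 1.001
grasp_force: 0.0
```

Request:
{"api": "play_rows", "payload": {
  "xyz": [
    [0, 0, 0],
    [0, 0, 0],
    [0, 0, 0],
    [0, 0, 0],
    [0, 0, 0],
    [0, 0, 0],
    [0, 0, 0],
    [0, 0, 0],
    [0, 0, 0],
    [0, 0, 0]
  ],
  "rot": [
    [0, 0, 0],
    [0, 0, 0],
    [0, 0, 0],
    [0, 0, 0],
    [0, 0, 0],
    [0, 0, 0],
    [0, 0, 0],
    [0, 0, 0],
    [0, 0, 0],
    [0, 0, 0]
  ],
  "grip": [0.8, 0.65, 0.5, 0.4, 0.3, 0.2, 0.1, 0, 0, 0]
}}

```text
time_s: 5.2
eef_pos: [0.4605, 0.2794, 0.0464]
eef_rot: [-0.0, 0.995, -0.102, 0.0]
wrist_force: [0.7, 0.2, 3.4]
opening: 0.343
grasp_force: 60.4
```

Grasped: opening 0.343 ≈ 29 mm. Lifting, then going to a viewing spot 90 mm left of the press, turned to its yaw.

Request:
{"api": "play_rows", "payload": {
  "xyz": [
    [0, 0, -10],
    [0, 0, -30],
    [0, 0, -55],
    [0, 0, -85],
    [0, 0, -115],
    [0, 0, -145],
    [0, 0, -175],
    [0, 0, -198],
    [0, 0, -210],
    [0, 0, -210]
  ],
  "rot": [
    [0, 0, 0],
    [0, 0, 0],
    [0, 0, 0],
    [0, 0, 0],
    [0, 0, 0],
    [0, 0, 0],
    [0, 0, 0],
    [0, 0, 0],
    [0, 0, 0],
    [0, 0, 0]
  ],
  "grip": [0, 0, 0, 0, 0, 0, 0, 0, 0, 0]
}}

```text
time_s: 6.45
eef_pos: [0.4604, 0.2794, 0.2568]
eef_rot: [-0.0, 0.995, -0.102, 0.0]
wrist_force: [0.8, 0.1, -1.4]
opening: 0.342
grasp_force: 59.8
```

Request:
{"api": "play_rows", "payload": {
  "xyz": [
    [8, 11, 0],
    [27, 36, 0],
    [52, 68, 0],
    [77, 100, 0],
    [98, 128, 0],
    [113, 147, 0],
    [120, 156, 0],
    [122, 159, 0],
    [122, 159, 0],
    [122, 159, 0]
  ],
  "rot": [
    [0, 0, -0.01],
    [0, 0, -0.03],
    [0, 0, -0.06],
    [0, 0, -0.09],
    [0, 0, -0.11],
    [0, 0, -0.13],
    [0, 0, -0.141],
    [0, 0, -0.141],
    [0, 0, -0.141],
    [0, 0, -0.141]
  ],
  "grip": [0, 0, 0, 0, 0, 0, 0, 0, 0, 0]
}}

```text
time_s: 7.7
eef_pos: [0.547, 0.0996, 0.2562]
eef_rot: [-0.0, 1.0, -0.032, -0.0]
wrist_force: [0.0, 0.3, -1.9]
opening: 0.343
grasp_force: 59.8
```

Run:
```python
from h import *
T=tool(); c=vision.camera("wrist"); np.savez("w3.npz",c=c,T=T); save("w3",c["color"])
W=T@c["hand_eye"];P=cloud(c,W);h=cv2.cvtColor(c["color"],cv2.COLOR_RGB2HSV)
red=cv2.inRange(h,(0,170,60),(6,255,255))|cv2.inRange(h,(172,170,60),(180,255,255))
k=cv2.convexHull(max(cv2.findContours(red,0,2)[0],key=cv2.contourArea));print("red px",cv2.minEnclosingCircle(k), "z",np.median(P[red>0][:,2]))
G=np.array([ray(c,W,p[0],.04)[:2] for p in k],np.float32)*1000;print("red circ mm",cv2.minEnclosingCircle(G))
# rod column points near
ctr=np.array(cv2.minEnclosingCircle(G)[0])/1000
s=(np.hypot(P[...,0]-ctr[0],P[...,1]-ctr[1])<.03)&(P[...,2]>.06)&(P[...,2]<.2)
q=P[s];print("rod n",s.sum(),"zmax",q[:,2].max() if s.any() else None)
for lo,hi in((.06,.1),(.1,.14),(.14,.164),(.164,.19)):
    t=q[(q[:,2]>lo)&(q[:,2]<hi)]
    if len(t):print(lo,len(t),t.mean(0))
print(T)
```

```text
red px ((354.5531921386719, 73.44680786132812), 33.42921447753906) z 0.04139826687476311
red circ mm ((622.1477661132812, 2.252525568008423), 29.466928482055664)
rod n 1240 zmax 0.1711764240441698
0.06 228 [0.62220699 0.00747662 0.08106419]
0.1 356 [0.62248064 0.00735613 0.1212558 ]
0.14 420 [0.62219397 0.00651887 0.15482389]
0.164 236 [0.62196067 0.00344183 0.16753844]
[[ 9.98003965e-01 -6.31510323e-02 -1.84012813e-04  5.47006249e-01]
 [-6.31509945e-02 -9.98003963e-01  2.04626070e-04  9.96205693e-02]
 [-1.96567864e-04 -1.92597037e-04 -9.99999962e-01  2.56238652e-01]
 [ 0.00000000e+00  0.00000000e+00  0.00000000e+00  1.00000000e+00]]
```

View pics/w3.png

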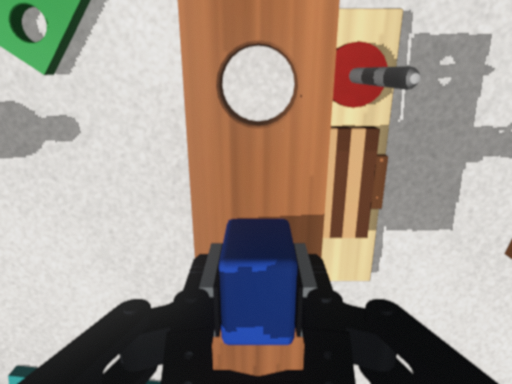

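The wrist view shows the held bar's hole at (258,83), the red disc at (355,73), the rod tip at about (410,78), and the blank at (355,180) running parallel to the bed edge. Now the hole, bar yaw and press yaw from this same picture.

Run:
```python
from h import *
f=np.load("w3.npz",allow_pickle=True);c=f["c"].item();T=f["T"]
W=T@c["hand_eye"];P=cloud(c,W);h=cv2.cvtColor(c["color"],cv2.COLOR_RGB2HSV);Z=P[...,2]
bar=((Z>.20)&(Z<.245)).astype(np.uint8); bar[215:]=0
zt=np.median(Z[bar>0]);print("bar top z",zt)
q=P[bar>0];A=np.c_[q[:,:2],np.ones(len(q))];print("tilt (dz/dx,dz/dy)",np.linalg.lstsq(A,q[:,2],rcond=None)[0][:2])
hm=np.zeros_like(bar);hm[40:130,210:305]=1-bar[40:130,210:305]
k=max(cv2.findContours(hm,0,1)[0],key=cv2.contourArea)
G=np.array([ray(c,W,p[0],zt)[:2] for p in k],np.float32)*1000;e=cv2.fitEllipse(G);print("hole",e)
def yaw(pts,n):
    pts=np.array(pts); vx=cv2.fitLine(pts.astype(np.float32),cv2.DIST_HUBER,0,1e-4,1e-4).ravel();s=np.sign(vx[0]);print(n,"yaw",np.arctan2(vx[1]*s,vx[0]*s),"pt",vx[2:])
rows=range(10,210)
L=[ray(c,W,(np.nonzero(bar[r])[0].min(),r),zt)[:2] for r in rows]
Rr=[ray(c,W,(np.nonzero(bar[r])[0].max(),r),zt)[:2] for r in rows]
yaw(L,"bar left");yaw(Rr,"bar right")
hu,sa,va=[h[...,i].astype(int) for i in range(3)]
bed=(Z>.012)&(Z<.03)&(sa>60)
for r0,r1 in((15,55),(220,270),(15,270)):
    E=[]
    for r in range(r0,r1):
        x=np.nonzero(bed[r,330:420])[0]
        if len(x):E.append(ray(c,W,(330+x.max(),r),.02)[:2])
    yaw(E,f"bed right edge {r0}")
bl=(Z>.034)&(Z<.046)&(np.arange(512)[None]>325)
for r in(135,170,200,230):
    x=np.nonzero(bl[r,:420])[0];print(r,x.min() if len(x) else 0,x.max() if len(x) else 0)
E=[ray(c,W,(np.nonzero(bl[r,:420])[0].max(),r),.04)[:2] for r in list(range(130,150))+list(range(212,236))]
yaw(E,"blank right edge")
print("clamp z",[Z[r,cx].round(3) for r,cx in((170,381),(190,380))])
```

```text
bar top z 0.22911622422251335
tilt (dz/dx,dz/dy) [-0.00394767  0.00090768]
hole ((626.5289306640625, 94.05740356445312), (29.800195693969727, 29.861255645751953), 102.65513610839844)
bar left yaw -0.06608526 pt [0.6168868  0.12654671]
bar right yaw -0.06670052 pt [0.6128031  0.06310785]
bed right edge 15 yaw -0.06366225 pt [ 0.6552483 -0.0443595]
bed right edge 220 yaw -0.0563258 pt [ 0.4290688  -0.03002207]
bed right edge 15 yaw -0.06284671 pt [ 0.53875995 -0.03693585]
135 330 378
170 328 374
200 326 371
230 326 367
blank right edge yaw -0.06300529 pt [ 0.5086354  -0.01886649]
clamp z [np.float64(0.031), np.float64(0.032)]
```

Everything agrees: hole (0.6266, 0.0942), rod (0.6222, 0.0022), bar yaw −0.066 against press yaw −0.063. Shifting over the rod with 40 mm of clearance above the tip.

Request:
{"api": "play_rows", "payload": {
  "xyz": [
    [0, 8, 0],
    [1, 24, 0],
    [1, 42, 0],
    [1, 60, 0],
    [1, 75, 0],
    [1, 86, 0],
    [1.5, 92, 0],
    [1.5, 92, 0],
    [1.5, 92, 0],
    [1.5, 92, 0]
  ],
  "rot": [
    [0, 0, 0],
    [0, 0, 0],
    [0, 0, 0],
    [0, 0, -0.003],
    [0, 0, -0.003],
    [0, 0, -0.003],
    [0, 0, -0.003],
    [0, 0, -0.003],
    [0, 0, -0.003],
    [0, 0, -0.003]
  ],
  "grip": [0, 0, 0, 0, 0, 0, 0, 0, 0, 0]
}}

```text
time_s: 9.0
eef_pos: [0.5429, 0.0074, 0.2563]
eef_rot: [-0.0, 1.0, -0.03, -0.0]
wrist_force: [1.3, -0.4, -1.1]
opening: 0.342
grasp_force: 59.8
```

Run:
```python
from h import *
T=tool(); c=vision.camera("wrist"); save("w4",c["color"]);W=T@c["hand_eye"];P=cloud(c,W);Z=P[...,2]
bar=((Z>.20)&(Z<.245)).astype(np.uint8);hm=np.zeros_like(bar);hm[40:130,210:305]=1-bar[40:130,210:305]
k=max(cv2.findContours(hm,0,1)[0],key=cv2.contourArea);G=np.array([ray(c,W,p[0],.229)[:2] for p in k],np.float32)*1000;print("hole",cv2.fitEllipse(G))
s=(hm>0)&(Z>.155)&(Z<.19);q=P[s];print("tip",s.sum(),q.mean(0),np.median(q,0));r=cv2.minEnclosingCircle((q[:,:2]*1000).astype(np.float32));print(r,T[:3,3])
```

```text
hole ((622.470947265625, 2.0400490760803223), (29.82905387878418, 29.878759384155273), 88.16472625732422)
tip 403 [0.62203345 0.00195783 0.16500807] [0.62217654 0.00194643 0.16469728]
((621.7838745117188, 1.8816078901290894), 6.948154449462891) [0.54294233 0.00739817 0.25626656]
```

View pics/w4.png

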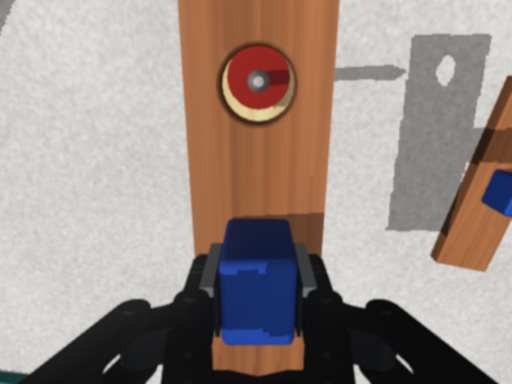

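The rod tip at (258,82) is centred in the hole at (258,83), with 0.5 mm offset in world coordinates. Lowering.

Request:
{"api": "play_rows", "payload": {
  "xyz": [
    [0, 0, 10],
    [0, 0, 28],
    [0, 0, 48],
    [0, 0, 68],
    [0, 0, 88],
    [0, 0, 108],
    [0, 0, 128],
    [0, 0, 144],
    [0, 0, 156],
    [0, 0, 160]
  ],
  "rot": [
    [0, 0, 0],
    [0, 0, 0],
    [0, 0, 0],
    [0, 0, 0],
    [0, 0, 0],
    [0, 0, 0],
    [0, 0, 0],
    [0, 0, 0],
    [0, 0, 0],
    [0, 0, 0]
  ],
  "grip": [0, 0, 0, 0, 0, 0, 0, 0, 0, 0]
}}

```text
time_s: 10.3
eef_pos: [0.5425, 0.007, 0.0953]
eef_rot: [-0.0, 1.0, -0.031, -0.001]
wrist_force: [-0.0, -0.5, -1.6]
opening: 0.345
grasp_force: 59.8
```

Request:
{"api": "play_rows", "payload": {
  "xyz": [
    [0, 0, 2],
    [0, 0, 4],
    [0, 0, 5],
    [0, 0, 6],
    [0, 0, 7],
    [0, 0, 7.5],
    [0, 0, 8],
    [0, 0, 8.5],
    [0, 0, 9],
    [0, 0, 9]
  ],
  "rot": [
    [0, 0, 0],
    [0, 0, 0],
    [0, 0, 0],
    [0, 0, 0],
    [0, 0, 0],
    [0, 0, 0],
    [0, 0, 0],
    [0, 0, 0],
    [0, 0, 0],
    [0, 0, 0]
  ],
  "grip": [0, 0, 0, 0, 0, 0, 0, 0, 0, 0]
}}

```text
time_s: 11.55
eef_pos: [0.5429, 0.0069, 0.0873]
eef_rot: [-0.0, 1.0, -0.031, -0.0]
wrist_force: [-0.8, -0.1, -1.1]
opening: 0.339
grasp_force: 59.8
```

Not in contact yet; continuing in 0.3 mm steps.

Request:
{"api": "play_rows", "payload": {
  "xyz": [
    [0, 0, 0.3],
    [0, 0, 0.6],
    [0, 0, 0.9],
    [0, 0, 1.2],
    [0, 0, 1.4],
    [0, 0, 1.5],
    [0, 0, 1.5],
    [0, 0, 1.5],
    [0, 0, 1.5],
    [0, 0, 1.5]
  ],
  "rot": [
    [0, 0, 0],
    [0, 0, 0],
    [0, 0, 0],
    [0, 0, 0],
    [0, 0, 0],
    [0, 0, 0],
    [0, 0, 0],
    [0, 0, 0],
    [0, 0, 0],
    [0, 0, 0]
  ],
  "grip": [0, 0, 0, 0, 0, 0, 0, 0, 0, 0]
}}

```text
time_s: 12.8
eef_pos: [0.543, 0.0069, 0.0864]
eef_rot: [0.0, 1.0, -0.031, -0.0]
wrist_force: [-3.5, -0.0, 5.9]
opening: 0.345
grasp_force: 60.8
```

Request:
{"api": "play_rows", "payload": {
  "xyz": [
    [0, 0, 0.3],
    [0, 0, 0.6],
    [0, 0, 0.6],
    [0, 0, 0.6],
    [0, 0, 0.6],
    [0, 0, 0.6],
    [0, 0, 0.6],
    [0, 0, 0.6],
    [0, 0, 0.6],
    [0, 0, 0.6]
  ],
  "rot": [
    [0, 0, 0],
    [0, 0, 0],
    [0, 0, 0],
    [0, 0, 0],
    [0, 0, 0],
    [0, 0, 0],
    [0, 0, 0],
    [0, 0, 0],
    [0, 0, 0],
    [0, 0, 0]
  ],
  "grip": [0, 0, 0, 0, 0, 0, 0, 0, 0, 0]
}}

```text
time_s: 14.05
eef_pos: [0.5429, 0.0069, 0.0864]
eef_rot: [0.0, 1.0, -0.03, -0.0]
wrist_force: [-6.6, 1.1, 12.0]
opening: 0.342
grasp_force: 61.6
```

```bash
cat > chk.py <<'E'
from h import *
T=tool(); c=vision.camera("wrist"); save("w5",c["color"]);W=T@c["hand_eye"];P=cloud(c,W);Z=P[...,2];np.savez("w5.npz",c=c,T=T)
h=cv2.cvtColor(c["color"],cv2.COLOR_RGB2HSV)
w=(cv2.inRange(h,(0,70,40),(16,255,255))>0)&(np.abs(Z-.058)<.008);q=P[w]
A=np.c_[q[:,:2],np.ones(len(q))];print("z",np.median(q[:,2]),"tilt",np.linalg.lstsq(A,q[:,2],rcond=None)[0][:2],readout.get_obs()["wrist_force"])
G=(q[:,:2]*1000).astype(np.float32);print(cv2.minAreaRect(G))
E
python3 chk.py
```

```text
z 0.05935363527786322 tilt [-0.00135385  0.00048877] [-6.22628274  1.21893053 12.22227485]
((557.9392700195312, 5.637149810791016), (64.44879913330078, 193.6458282470703), 86.29034423828125)
```

The bar is seated: top 0.059, tilt about 0.001, contact force 12 N. Relaxing the press, opening gently, then retreating straight up.

Request:
{"api": "play_rows", "payload": {
  "xyz": [
    [0, 0, -0.4],
    [0, 0, -0.9],
    [0, 0, -0.9],
    [0, 0, -0.9],
    [0, 0, -0.9],
    [0, 0, -0.9],
    [0, 0, -0.9],
    [0, 0, -0.9],
    [0, 0, -0.9],
    [0, 0, -0.9]
  ],
  "rot": [
    [0, 0, 0],
    [0, 0, 0],
    [0, 0, 0],
    [0, 0, 0],
    [0, 0, 0],
    [0, 0, 0],
    [0, 0, 0],
    [0, 0, 0],
    [0, 0, 0],
    [0, 0, 0]
  ],
  "grip": [0, 0, 0, 0.4, 0.5, 0.65, 0.8, 1, 1, 1]
}}

```text
time_s: 15.35
eef_pos: [0.543, 0.0069, 0.0861]
eef_rot: [-0.0, 1.0, -0.031, 0.0]
wrist_force: [0.1, -0.8, 1.1]
opening: 0.999
grasp_force: 0.0
```

Request:
{"api": "play_rows", "payload": {
  "xyz": [
    [0, 0, 0],
    [0, 0, 0],
    [0, 0, -8],
    [0, 0, -25],
    [0, 0, -50],
    [0, 0, -80],
    [0, 0, -110],
    [0, 0, -140],
    [0, 0, -160],
    [0, 0, -165]
  ],
  "rot": [
    [0, 0, 0],
    [0, 0, 0],
    [0, 0, 0],
    [0, 0, 0],
    [0, 0, 0],
    [0, 0, 0],
    [0, 0, 0],
    [0, 0, 0],
    [0, 0, 0],
    [0, 0, 0]
  ],
  "grip": [1, 1, 1, 1, 1, 1, 1, 1, 1, 1]
}}

```text
time_s: 16.6
eef_pos: [0.5439, 0.0067, 0.254]
eef_rot: [0.0, 1.0, -0.031, 0.002]
wrist_force: [0.1, -0.1, -0.9]
opening: 1.0
grasp_force: 0.0
```

```bash
python3 chk.py
```

```text
z 0.059447031355545465 tilt [-0.00093247  0.00123091] [0.65143067 0.96555526 1.09627961]
((539.7622680664062, -103.35621643066406), (284.2829895019531, 219.47293090820312), 86.37398529052734)
```

View pics/w5.png

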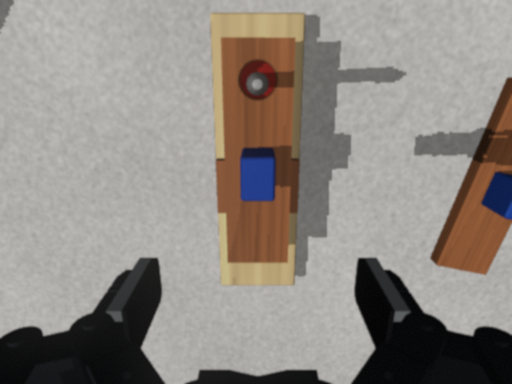

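The picture shows the bar seated flat with the rod through the hole at (257,82) and centred along the bed. The block at (258,175) is released and the gripper is clear. Handing in.

```bash
python3 -c "
from bench import ctrl
print(ctrl.hand_in())"
```

```text
the job is handed in; nothing more can be done
None
```

The drilled bar was lowered over the rod, lies flat and lined up on the striped blank, and was released; the solid bar and glue bottle were never touched, and the job was handed in at about 17 s (no verdict was returned).

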